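# Check a weld's temperature, then switch off the magnetic plate

## Robot

A 6-joint arm with a two-finger parallel gripper is mounted at the origin on the work surface. World frame = base frame: x ahead of the robot, y to its left, z up, the work surface at z = 0. Lengths are in mm, angles in rad, forces in N, time in s.
With the tool pointing down it reaches from about 275 to 750 mm from the base axis. Payload 10.2 kg.
Tool frame: the origin (TCP) lies at the very end of the fingers, on their centre line; the grasp point (between the pads) lies robot.grip_point_offset behind it (robot.grip_point_offset is the distance from the TCP to the grasp point, in mm); z points along the fingers, y is the line along which they close (so a half turn about z gives the same grasp; the last joint's range is limited). The gripper opens to 85 mm and grips with 20 to 120 N. Pads are 22 mm wide; open, the fingers measure 114 mm over their backs; the gripper's body (76 mm by 85 mm) begins 54 mm behind the grasp point. The pads swing forward as they close: fully open they stand 13 mm farther back than shut.
Start: joints at [-1.546, 0.313, 1.498, -0, 1.331, -0.223], TCP at [128.754, -508.973, 231.294] pointing down, gripper open.
Joint ranges: [-2.94, 2.94], [-0.97, 2.17], [0.19, 2.56], [-1.23, 4.37], [0.02, 3.11], [-2.88, 2.88]. Speed limits (rad/s): [2.39, 2.39, 3.01, 3.14, 3.14, 3.14].

## Interface

Orientations are given as a unit quaternion [x, y, z, w].
In Python, from bench import robot, viewer, finish_job gives the robot as it stands. Calls block until the motion is done:
- robot.move_ptp(position, orientation): joint-space move of the TCP to a pose.
- robot.servo_line(position, rot=None, speed=150, contact_N=None): straight line of the TCP; rot=None keeps the orientation; speed is the mean speed in mm/s. With contact_N (N) it stops when the force on the tool has changed by that much, and returns True; else False.
- robot.set_joints(angles): joint-space move.
- robot.gripper_to(opening, grasp_force=None): finger opening in mm; grasp_force is the grip in N (None keeps the last); returns when the fingers have stopped.
- robot.sleep(seconds).
- robot.ik(position, orientation): joint angles nearest the present ones, or None.
- robot.sense(): the state.
- viewer.grab_frame(name): name is "side" or "top" or "wrist"; returns a dict with "color" (384x512x3 uint8, blue, green, red), "fx", "fy", "cx", "cy" (pixels), "distortion" ([k1, k2, p1, p2, k3] as OpenCV has them; the pictures are not rectified), "extrinsics" (4x4, takes a point from camera to world coordinates). Camera axes: x right, y down, z forward; pixel columns grow to the right and rows downward; lengths in mm; the calibration is good to about 2 mm. A picture is of the moment at which its call begins. There is no depth.
A pose or a line that the arm cannot do raises robot.Unreachable and nothing moves.
- finish_job(): hands the job in; it is judged then, once.
The state is a dict: "time": time; "q": joint angles; "qvel": joint speeds; "joint_efforts": joint torques, N m; "eef_pos": TCP position; "ee_rot": TCP orientation; "wrist_force": force on the tool from outside, world axes, zero at the start; "ft_torque": the same for the moment, N m; "finger_gap": finger opening in mm; "grasp_force": force on a finger pad.
Only numpy, scipy, OpenCV 4.12 (cv2) and the standard library are available. Lean on these libraries where they do the work, as an engineer would, in place of code of your own. Each camera call takes 0.05 s, during which the arm holds its last target. There are 200 camera calls.

## Task

Check the hot welded post before it is released from the magnetic plate: pick up the infrared thermometer, point it squarely at the centre of the capped end of the post's side stub with the nose about 8 cm away, and hold it still there for a good second. Then lay the thermometer in its two-saddle cradle, centred and either way round, and after that turn the plate's switch handle clockwise (seen from above) until it clicks over to off. Never touch the hot post, and leave the other things on the bench where they are.

Things in the scene. Friction and masses are not known exactly. Their poses are not given: they have to be found in the camera images.
- thermometer: Infrared thermometer, a straight grey wand lying flat: 170 mm long along its x axis, 34 mm wide (y), 30 mm tall (z), about 0.2 kg. Origin: centre of its underside. +x runs to the nose: the box-shaped body spans x -85 to +60 mm, the round black nose (24 mm diameter) x +60 to +85 mm; it looks straight along +x. Black grip ridges lie about x = -10 mm, the display near the tail.
- nose (a point): Centre of the thermometer's nose tip, at x 85, y 0, z 15 mm of the thermometer; same axes as the thermometer.
- plate: Fixed magnetic clamping plate, grey block 140 (x) x 300 (y) x 40 mm tall. Origin: centre of its underside, z up. The post stands on it at y +90 mm, the switch at y -110 mm.
- post: Hot welded workpiece fixed on the plate: upright square steel tube 60 x 60 mm, 150 mm tall (top 190 mm above the bench), origin at the centre of its foot, 40 mm above the bench. A round stub, 48 mm diameter and 35 mm long, sticks out level from its +y face.
- cap (a point): Centre of the round capped end of the post's stub, 65 mm from the post's axis and 125 mm above the bench; its y axis points level, straight out of the cap, away from the post.
- cradle: Fixed cradle for the thermometer: base 120 (x) x 70 (y) x 6 mm with two U-shaped saddles at x -45 and +45 mm, each 12 mm thick along x, with floor 30 mm above the bench, 50 mm free width (y) between 8 mm cheeks that rise to 48 mm. Origin: centre of its underside; the thermometer lies along x.
- cradle_seat (a point): Centre of the seat, between the saddles at the height of their floors (30 mm above the bench), axes as the cradle: where the thermometer's origin belongs.
- switch (a joint): Angle of the plate's switch handle, rad: 0 = on, as found; it grows clockwise seen from above. An over-centre spring detent resists (0.14 N m at first, fading) up to the crest at 0.6; past it the handle snaps on to its stop at 1.2 = off.
- switch_grip (a point): Point to grip on the switch handle, on its vertical axis, 85 mm above the bench. The handle is an upright black bar 64 mm long (this point's x), 16 mm thick (y), from 62 to 90 mm above the bench, on a 54 mm disc; the point turns with it.
- wrench: Bystander, leave alone: open-ended steel wrench lying flat.
- brush: Bystander, leave alone: hand brush lying flat.
- hammer: Bystander, leave alone: hammer lying on its side.
- spray_can: Bystander, leave alone: upright spray can, 64 mm diameter, 190 mm tall.
- pipe_offcut: Bystander, leave alone: short upright steel pipe, 52 mm diameter, 80 mm tall.
- earth_clamp: Bystander, leave alone: small steel block, 60 x 70 mm, 40 mm tall.
- mug: Bystander, leave alone: white mug, 80 mm diameter, 90 mm tall.
Mind the look-alikes: they are no part of the job. What is meant by the thermometer is not red, and is the larger of those in its own colour.

How it is judged (in metres and radians):
On the way, in this order (a step that is already met when the one before it is completed fails the run):
1. the thermometer is held in the fingers, lifted at least 50 mm off the bench (height (world z) of thermometer above 0.05 m and contact force between the fingers and thermometer above 0.5 N), for 0.2 s.
2. the held thermometer points at the stub's cap (within 15 mm of its centre, 0.25 rad of square, nose 45 to 125 mm off), kept still (under 20 mm/s, 0.15 rad/s) for 1 s (x of cap in the frame of nose between 0.045 and 0.125 m and y of cap in the frame of nose between -0.015 and 0.015 m and z of cap in the frame of nose between -0.015 and 0.015 m and angle between the x axis of thermometer and the y axis of cap, either way round below 0.25 rad and linear speed of thermometer below 0.02 m/s and angular speed of thermometer below 0.15 rad/s and contact force between the fingers and thermometer above 0.5 N), for 1 s.
3. the thermometer lies released in the cradle (x of thermometer in the frame of cradle_seat between -0.03 and 0.03 m and y of thermometer in the frame of cradle_seat between -0.013 and 0.013 m and z of thermometer in the frame of cradle_seat between -0.005 and 0.006 m and angle between the x axis of thermometer and the x axis of cradle, either way round below 0.2 rad and angle between thermometer's own z axis and vertical below 0.15 rad and linear speed of thermometer below 0.02 m/s and contact force between the fingers and thermometer below 0.1 N), for 0.3 s.
4. the switch handle has clicked over to off (value of joint switch above 1 rad), for 0.2 s.
At the end, for the whole second after the job is handed in: The thermometer lies still and released on both saddles of the cradle (origin within 30 mm along, 13 mm across and about 5 mm in height of the seat, along the cradle within 0.2 rad, either way round, level within 0.15 rad), and the switch handle rests in the off position (above 1.0 rad) (all of step 3 and value of joint switch above 1 rad and velocity of joint switch below 0.1 rad/s); the robot touches nothing.
It fails at once if the thermometer or the robot touches the hot post (contact force between any of thermometer, the arm, the fingers and post above 0.5 N).
It fails at once if one of the other things on the bench is moved by more than 30 mm (distance of any of wrench, brush, hammer, spray_can, pipe_offcut, earth_clamp, mug from where it was at the start of the episode above 0.03 m).
It also fails if it takes over 61 s, if anything falls off the work surface, if the arm or the gripper's body presses on something with over 40 N, if the wrist force passes 120 N, or if a joint passes its speed limit or range.

## Working session

There is one attempt and no reset: what is moved stays moved. The work goes in short steps, each a Python script; the robot and the scene stay as the last script left them, time stands still between calls to the robot, and variables do not carry over. Pictures are saved under pics/ and viewed, at most 10 in all, crops included, and the job is handed in when it is done.

```bash
ls; mkdir -p pics; python3 - <<'E'
from bench import robot, viewer
import cv2, pickle, numpy as np
F={n:viewer.grab_frame(n) for n in("top","side")}
pickle.dump(F,open('f0.pkl','wb'))
for n in F: cv2.imwrite(f'pics/{n}0.png',F[n]['color']); print(n,F[n]['fx'],F[n]['distortion'],np.round(F[n]['extrinsics'],3).tolist())
print(robot.grip_point_offset, robot.sense())
E
```

```text
pics
top 401.5315334567683 [0.04572674 0.         0.         0.         0.        ] [[0.022, -0.984, 0.178, 272.42], [-1.0, -0.025, -0.012, 9.193], [0.016, -0.178, -0.984, 1441.122], [0.0, 0.0, 0.0, 1.0]]
side 408.93684999403536 [0.04568775 0.         0.         0.         0.        ] [[0.793, -0.463, 0.396, -86.51], [-0.609, -0.614, 0.502, -798.046], [0.01, -0.639, -0.769, 1298.246], [0.0, 0.0, 0.0, 1.0]]
18.700000000000003 {'time': 0.1, 'q': array([-1.54637495e+00,  3.13397967e-01,  1.49832621e+00, -1.03606659e-05,
        1.33100907e+00, -2.23386874e-01]), 'qvel': array([-0.00163917, -0.0008731 , -0.00278646, -0.0009857 , -0.00027001,
       -0.00112312]), 'joint_efforts': array([ 2.67442192e-03, -4.12901509e+01, -2.60141766e+01, -2.59309672e-04,
        3.01016255e-03, -1.95884567e-06]), 'eef_pos': array([ 128.75871039, -508.73955299,  230.8034368 ]), 'ee_rot': array([ 9.92333385e-01,  1.23588538e-01,  5.16349168e-05, -5.67979747e-04]), 'wrist_force': array([-0.30165724,  0.62489258, -0.29175416]), 'ft_torque': array([ 0.01005721, -0.01270903,  0.06016018]), 'grasp_force': 0.0, 'finger_gap': 85.40227397203566}
```

View pics/top0.png

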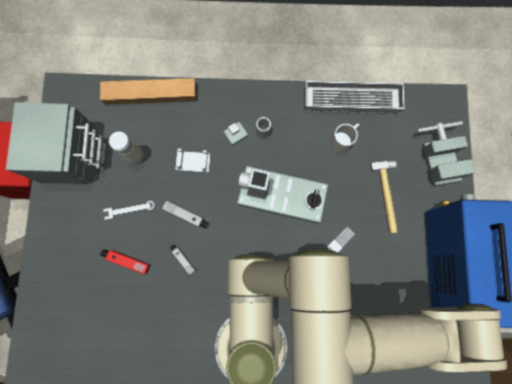

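View pics/side0.png

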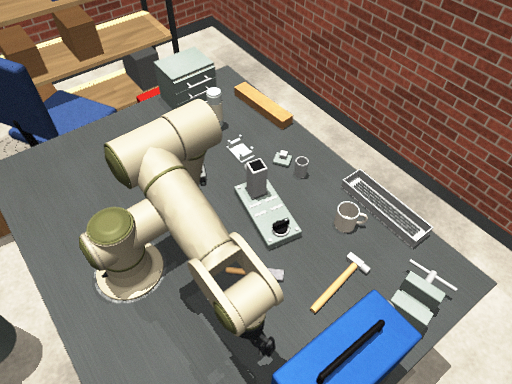

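Top view, thermometer candidates: large grey wand (186,214), small grey wand (182,260), and red wand (125,261). The non-red, larger grey one is (186,214). The plate is at (283,193), with the stub to the left at (243,180) and the switch at (314,200). The cradle is at (193,160).

```bash
python3 - <<'E'
import cv2,pickle
im=pickle.load(open('f0.pkl','rb'))['top']['color']
c=im[140:280,150:335]; cv2.imwrite('pics/crop0.png',cv2.resize(c,None,fx=4,fy=4,interpolation=cv2.INTER_CUBIC))
E
```

```text
(no output)
```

View pics/crop0.png

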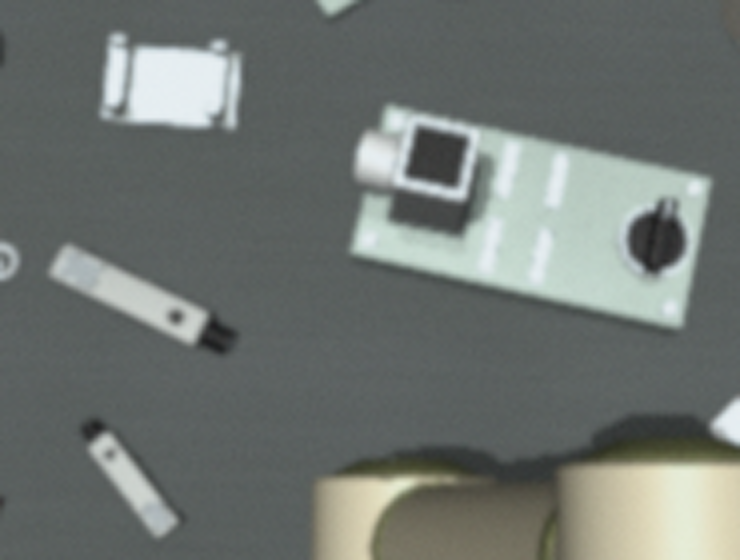

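Close crop: the chosen wand is light grey with its black nose at lower right, about (207,224) in the full picture, and its display at the upper left. The small grey one is only about two thirds as long, so the choice stands. The switch bar is roughly across the plate.

```bash
cat > h.py <<'E'
import numpy as np, cv2
from scipy.spatial.transform import Rotation as R
def ray(f,uv):
    K=np.array([[f['fx'],0,f['cx']],[0,f['fy'],f['cy']],[0,0,1]])
    n=cv2.undistortPoints(np.array(uv,float).reshape(-1,1,2),K,np.array(f['distortion'])).reshape(-1,2)
    E=np.array(f['extrinsics']); return E[:3,3], np.c_[n,np.ones(len(n))]@E[:3,:3].T
def onz(f,uv,z):
    o,d=ray(f,uv); return o+d*((z-o[2])/d[:,2])[:,None]
def proj(f,p):
    E=np.linalg.inv(np.array(f['extrinsics'])); K=np.array([[f['fx'],0,f['cx']],[0,f['fy'],f['cy']],[0,0,1]])
    return cv2.projectPoints(np.array(p,float).reshape(-1,1,3),cv2.Rodrigues(E[:3,:3])[0],E[:3,3],K,np.array(f['distortion']))[0].reshape(-1,2)
def down(a): # tool down, closing line (tool y) along world angle a
    y=np.array([np.cos(a),np.sin(a),0]); z=np.array([0,0,-1.]); return R.from_matrix(np.c_[np.cross(y,z),y,z]).as_quat()
E
python3 - <<'E'
import pickle; from h import *
f=pickle.load(open('f0.pkl','rb'))['top']; im=f['color'].astype(int)
cr=lambda x,y:(150+x/4-.375,140+y/4-.375)
print('thermo nose/tail z15',onz(f,[cr(232,340),cr(58,261)],15).round(1))
print('cradle',onz(f,[cr(171,82)],30).round(1),'rails',onz(f,[cr(115,78),cr(232,85)],48).round(1))
print('plate corners z40',onz(f,[cr(387,105),cr(712,178),cr(683,328),cr(351,255)],40).round(1))
print('post top z190',onz(f,[cr(437,155)],190).round(1),'cap',onz(f,[cr(357,158)],125).round(1))
print('switch',onz(f,[cr(654,240)],85).round(1), onz(f,[cr(667,198),cr(650,274)],90).round(1))
for n,p in dict(tube=cr(380,160),th=cr(130,290),pl=cr(600,200),cr=cr(170,80)).items(): print(n,im[int(p[1]),int(p[0])])
E
```

```text
thermo nose/tail z15 [[412.2 164.8  15. ]
 [479.3 322.5  15. ]]
cradle [[642.6 228.3  30. ]] rails [[640.2 275.3  48. ]
 [636.7 171.2  48. ]]
plate corners z40 [[ 624.1   32.8   40. ]
 [ 564.7 -258.6   40. ]
 [ 429.8 -232.    40. ]
 [ 487.2   60.8   40. ]]
post top z190 [[546.5 -10.7 190. ]] cap [[556.4  55.2 125. ]]
switch [[ 499.8 -199.8   85. ]] [[ 535.8 -210.3   90. ]
 [ 469.6 -195.6   90. ]]
tube [240 237 229]
th [196 201 195]
pl [195 205 186]
cr [241 238 230]
```

```bash
python3 - <<'E'
from bench import robot, viewer; from h import *; import pickle
s=robot.sense(); p=s['eef_pos']
robot.servo_line([p[0],p[1],340],speed=250)
a=np.deg2rad(-23)
for o in (down(a),down(a+np.pi)): print(robot.ik([446,244,300],o))
robot.move_ptp([446,244,300],min((down(a),down(a+np.pi)),key=lambda o:abs(robot.ik([446,244,300],o)[5])))
s=robot.sense(); print(s['time'],s['q'],s['eef_pos'])
f=viewer.grab_frame('wrist'); t=viewer.grab_frame('top'); pickle.dump((f,t),open('f1.pkl','wb')); cv2.imwrite('pics/w1.png',f['color']); print(f['extrinsics'].round(2) if hasattr(f['extrinsics'],'round') else f['extrinsics'])
E
```

```text
[ 2.69793656e-01  2.34987248e-01  1.42139936e+00 -4.44089210e-16
  1.48520605e+00  6.71219384e-01]
[ 2.69793656e-01  2.34987248e-01  1.42139936e+00 -4.44089210e-16
  1.48520605e+00 -2.47037327e+00]
3.5583 [ 2.68682130e-01  2.35117534e-01  1.42128767e+00 -1.20355022e-04
  1.48518966e+00  6.71124722e-01] [446.33082783 243.48884541 299.97938033]
[[ 9.2000e-01 -3.8000e-01 -1.1000e-01  4.7412e+02]
 [-3.9000e-01 -8.9000e-01 -2.5000e-01  3.0528e+02]
 [ 0.0000e+00  2.7000e-01 -9.6000e-01  4.4183e+02]
 [ 0.0000e+00  0.0000e+00  0.0000e+00  1.0000e+00]]
```

View pics/w1.png

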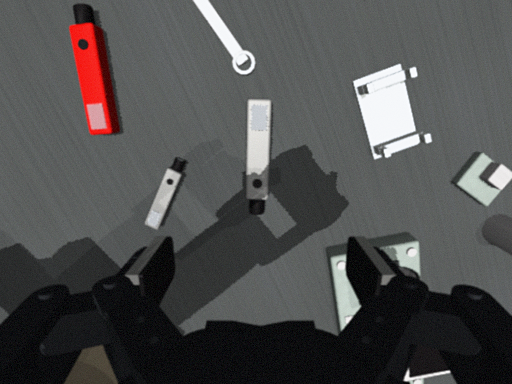

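The wrist view shows the thermometer upright in the picture: tail (259,99), nose (257,213). The cradle is at (388,112) and the small grey wand at (167,193). Next I measure and look at the cradle closely.

```bash
python3 - <<'E'
import pickle; from h import *
f,t=pickle.load(open('f1.pkl','rb'))
print(onz(f,[(257,214)],12).round(1),onz(f,[(258.5,98.5)],30).round(1), 'edges',onz(f,[(247.5,120),(271,120),(246.5,175),(268.5,175)],30).round(1))
print('cradle pred',proj(f,[(640,225,30)]), proj(f,[(446,244,15)]))
c=f['color'][55:170,340:440]; cv2.imwrite('pics/c1.png',cv2.resize(c,None,fx=5,fy=5,interpolation=cv2.INTER_CUBIC))
E
```

```text
[[408.  160.6  12. ]] [[478.2 319.   30. ]] edges [[453.  298.7  30. ]
 [482.9 286.   30. ]
 [420.4 228.   30. ]
 [449.8 215.5  30. ]]
cradle pred [[392.06799407 116.75263835]] [[258.40878291 156.42635377]]
```

View pics/c1.png

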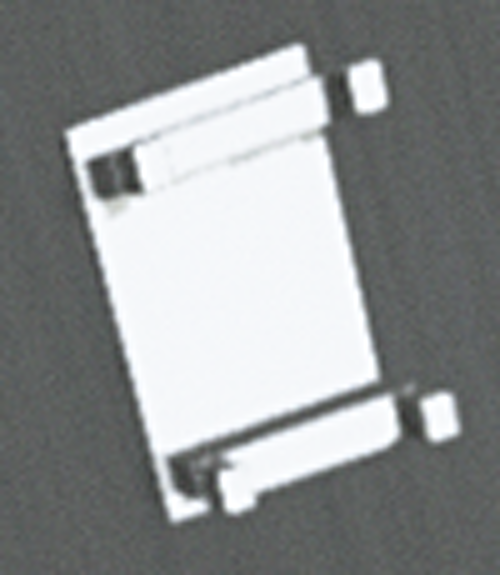

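The crop shows base corners at crop pixels (67,130), (302,43) and (172,523), and cheek tops at (368,87), (440,417) and (238,495).

```bash
python3 - <<'E'
import pickle; from h import *
f,t=pickle.load(open('f1.pkl','rb'))
g=lambda l:[(340+x/5-.4,55+y/5-.4) for x,y in l]
b=onz(f,g([(67,130),(302,43),(172,523)]),6); c=onz(f,g([(368,87),(440,417),(238,495)]),48)
print(b.round(1),c.round(1)); print('ctr base',(b[1]+b[2])/2,'cheeks',(c[0]+c[2])/2)
d=b[0]-b[2]; e=c[0]-c[1]; print(np.rad2deg(np.arctan2([d[1],e[1]],[d[0],e[0]])),np.linalg.norm(d),np.linalg.norm(e))
E
```

```text
[[612.  290.3   6. ]
 [681.7 287.1   6. ]
 [606.  170.2   6. ]] [[674.7 272.1  48. ]
 [670.4 182.5  48. ]
 [612.5 183.6  48. ]]
ctr base [643.81239982 228.67584459   6.        ] cheeks [643.59131099 227.85597363  48.        ]
[87.10549116 87.24661908] 120.25090627848067 89.70472116576514
```

```bash
python3 - <<'E'
from bench import robot, viewer; from h import *; import pickle
a=np.deg2rad(-24); p=np.array([446,246])
robot.move_ptp([*p,70],down(a))
print('contact',robot.servo_line([*p,2],speed=80,contact_N=12), robot.sense()['eef_pos'])
robot.gripper_to(20,grasp_force=50); s=robot.sense(); print(s['finger_gap'],s['grasp_force'],s['time'])
robot.servo_line([*p,160],speed=120)
robot.move_ptp([*(np.array([557,53])+np.array([.197,.980])*200),160],down(np.deg2rad(-11.35)))
s=robot.sense(); print(s['eef_pos'],s['finger_gap'],s['grasp_force'],s['time'],s['q'])
F={n:viewer.grab_frame(n) for n in('wrist','top','side')}; pickle.dump(F,open('f2.pkl','wb'))
z=lambda n,x0,x1,y0,y1,k:cv2.resize(F[n]['color'][y0:y1,x0:x1],None,fx=k,fy=k,interpolation=cv2.INTER_CUBIC)
A=F['wrist']['color'];
B=np.hstack([z('top',215,335,140,230,3),z('side',200,320,130,220,3)])
A=cv2.copyMakeBorder(z('wrist',0,512,84,384,1),0,0,0,B.shape[1]-512,cv2.BORDER_CONSTANT)
cv2.imwrite('pics/p2.png',np.vstack([A,B]))
E
```

```text
contact False [446.33230766 246.09201907   2.43199324]
33.12447341976668 51.443384885787964 6.1
[595.88930288 248.93420556 159.01943762] 33.03511439537247 50.57457089424133 8.2167 [2.14598294e-01 6.38210066e-01 1.19154602e+00 1.07641548e-04
 1.31381516e+00 4.13282238e-01]
```

View pics/p2.png

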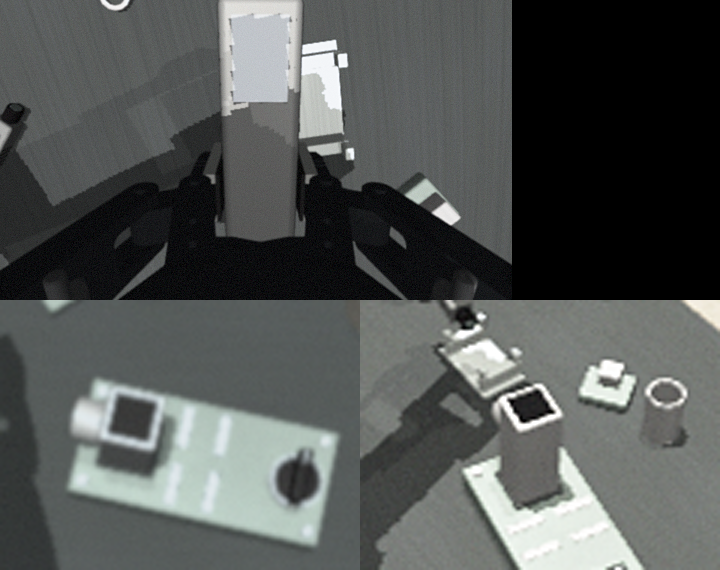

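The wand is held straight between the fingers, gap 33 mm and grip 50 N. The post top is at top-view pixel (259,179) and side-view pixel (257,165); the stub is at (245,179) in the top view. I cross-check the post from both views, then point.

```bash
python3 - <<'E'
import pickle; from h import *
F=pickle.load(open('f2.pkl','rb')); T,S,W=F['top'],F['side'],F['wrist']
tp=lambda x,y:(215+(x+.5)/3-.5,140+(y-300+.5)/3-.5); sp=lambda x,y:(200+(x-360+.5)/3-.5,130+(y-300+.5)/3-.5)
print('post top',onz(T,[tp(133,418)],190).round(1),onz(S,[sp(531,405)],190).round(1))
print('top sq corners',onz(T,[tp(110,388),tp(166,397),tp(156,449),tp(102,439)],190).round(1))
print('cap via left edge of stub',onz(T,[tp(72,419)],125).round(1))
print('wand tail row',proj(W,[[595.9+.197*80,248.9+.98*80,190]]))
g=W['color'][:,259].astype(int).sum(1); print(g[0:100:6])
E
```

```text
post top [[544.5 -11.1 190. ]] [[543.9 -11.5 190. ]]
top sq corners [[576.6  14.1 190. ]
 [568.3 -45.8 190. ]
 [511.6 -36.2 190. ]
 [520.9  21.2 190. ]]
cap via left edge of stub [[555.7  55.9 125. ]]
wand tail row [[256.23205958  73.58455021]]
[244 254 274 262 269 263 278 253 272 258 262 282 271 277 566 655 645]
```

```bash
python3 - <<'E'
from bench import robot, viewer; from h import *; import pickle
robot.servo_line([591,221,113.3],speed=80); robot.sleep(0.4)
s=robot.sense(); print(s['eef_pos'],s['grasp_force'],np.abs(s['qvel']).max(),s['time'])
robot.sleep(1.6)
s=robot.sense(); print(s['eef_pos'],s['time'])
robot.move_ptp([644,235,110],down(np.deg2rad(-2.8)))
print('c1',robot.servo_line([644,235,45],speed=80,contact_N=12))
print('c2',robot.servo_line([644,235,32.5],speed=25,contact_N=6))
s=robot.sense(); print(s['eef_pos'],s['ee_rot'],s['wrist_force'],s['time'])
F={n:viewer.grab_frame(n) for n in('wrist','top','side')}; pickle.dump(F,open('f3.pkl','wb'))
cv2.imwrite('pics/w3.png',np.hstack([F['wrist']['color'][::1,100:400],cv2.resize(F['side']['color'][110:200,190:300],None,fx=4,fy=4)[:384-24,:440].copy() if 0 else cv2.resize(F['side']['color'][110:206,190:300],(440,384))]))
E
```

```text
[591.01838457 221.09397572 113.40308607] 50.571189522743225 0.0019537297299429437 9.6
[591.00475691 220.99393291 113.31839813] 11.2
c1 False
c2 True
[643.75998901 234.95498295  32.3611466 ] [ 7.24162750e-01  6.89628993e-01 -3.49138303e-04 -2.05339220e-04] [-0.4252113   0.294219    5.26034936] 13.0
```

View pics/w3.png

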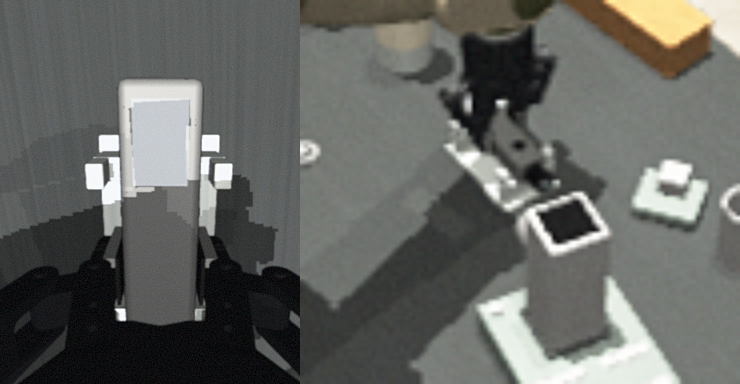

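The wand is centred between the cheeks (wrist crop: wand 119–202, cheeks 87–232) with contact at seat height. Release, then look at the switch.

```bash
python3 - <<'E'
from bench import robot, viewer; from h import *; import pickle
robot.gripper_to(62); robot.sleep(0.2)
robot.servo_line([644,235,150],speed=120)
robot.servo_line([600,150,310],speed=250)
n=np.array([.197,.980]); c=np.array([504,-205]); a0=np.deg2rad(78.65)
for k in (0,1):
  for d in (0,1.25): print(k,d,robot.ik([*c,68],down(a0-d+k*np.pi)))
robot.move_ptp([*c,310],min((down(a0),down(a0-np.pi)),key=lambda o:abs(robot.ik([*c,310],o)[5])))
s=robot.sense(); print(s['time'],s['q'],s['eef_pos'])
F={n:viewer.grab_frame(n) for n in('wrist','top','side')}; pickle.dump(F,open('f4.pkl','wb'))
W=F['wrist']; u=proj(W,[[*c,90]])[0]; print(u)
x,y=[int(max(30,v)) for v in u]; x=min(max(x,60),452);y=max(y,48)
A=cv2.resize(W['color'][y-48:y+48,x-60:x+60],None,fx=4,fy=4,interpolation=cv2.INTER_CUBIC); print(x,y)
B=cv2.resize(F['top']['color'][140:188,160:240],None,fx=4,fy=4,interpolation=cv2.INTER_CUBIC)
B=cv2.copyMakeBorder(B,0,A.shape[0]-B.shape[0],0,0,cv2.BORDER_CONSTANT)
cv2.imwrite('pics/p4.png',np.hstack([A,B]))
E
```

```text
0 0 [-6.01719258e-01  5.36446668e-01  1.62983056e+00 -4.44089210e-16
  9.75315427e-01 -1.97442071e+00]
0 1.25 [-6.01719258e-01  5.36446668e-01  1.62983056e+00 -4.44089210e-16
  9.75315427e-01 -7.24420715e-01]
1 0 [-6.01719258e-01  5.36446668e-01  1.62983056e+00 -4.44089210e-16
  9.75315427e-01  1.16717194e+00]
1 1.25 [-6.01719258e-01  5.36446668e-01  1.62983056e+00 -4.44089210e-16
  9.75315427e-01  2.41717194e+00]
17.15 [-6.00176906e-01  3.14923339e-01  1.29265071e+00  2.34775807e-04
  1.53444776e+00  1.16651520e+00] [ 504.44216629 -204.23646061  309.72550914]
[259.83648663 166.36973378]
259 166
```

View pics/p4.png

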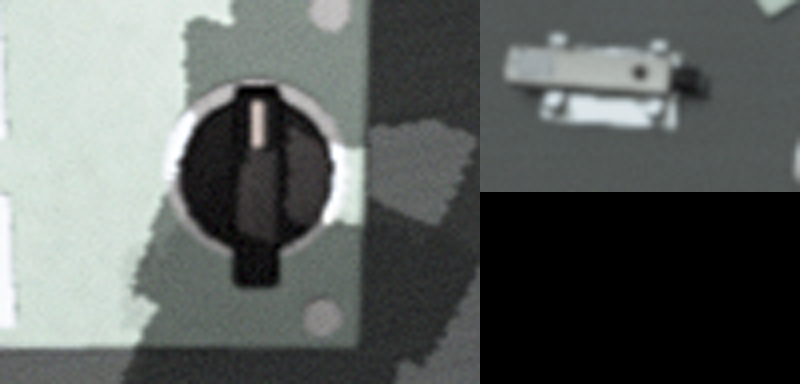

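The switch bar runs straight along the picture from (257,85) to (257,288) in the crop, aligned with the gripper. The top view shows the wand centred across and along the cradle. Next: grip and turn.

```bash
python3 - <<'E'
from bench import robot, viewer; from h import *; import pickle
W=pickle.load(open('f4.pkl','rb'))['wrist']
e=onz(W,[(199+x/4-.4,118+y/4-.4) for x,y in((257,85),(257,288))],88); c=e.mean(0)[:2]; print(e.round(1),c, np.linalg.norm(e[0]-e[1]))
# k=0 branch used for turning: q6 from -1.97 up to -0.72
# k=1 current: q6 1.17 -> 2.42, within range
a0=np.deg2rad(78.65)+np.pi
robot.gripper_to(60)
robot.servo_line([*c,130],rot=down(a0),speed=200)
print('contact',robot.servo_line([*c,68.5],speed=60,contact_N=10))
robot.gripper_to(8,grasp_force=30); s=robot.sense(); print(s['finger_gap'],s['grasp_force'],s['wrist_force'],s['eef_pos'])
for d in np.arange(.15,1.21,.15):
    robot.move_ptp([*c,68.5],down(a0-d)); s=robot.sense(); print(round(d,2),s['wrist_force'].round(1),s['ft_torque'].round(2),s['q'][5].round(3),s['time'])
robot.gripper_to(50); robot.servo_line([*c,200],speed=120); robot.servo_line([*c,310],speed=200)
F={n:viewer.grab_frame(n) for n in('wrist','top','side')}; pickle.dump(F,open('f5.pkl','wb'))
A=cv2.resize(F['wrist']['color'],(480,360)); B=cv2.resize(F['top']['color'][140:240,160:335],None,fx=1.8,fy=1.8)
B=cv2.copyMakeBorder(B,0,180,0,0,cv2.BORDER_CONSTANT)[:360]
cv2.imwrite('pics/p5.png',np.hstack([A,B])); print(robot.sense()['time'],robot.sense()['wrist_force'])
E
```

```text
[[ 536.9 -215.3   88. ]
 [ 472.8 -202.8   88. ]] [ 504.8535197  -209.06655074] 65.32892467808779
contact False
15.45303235408514 32.12610483169556 [1.86001499 4.85061812 3.76612944] [ 505.04054552 -208.4419973    68.84202791]
0.15 [-0.6  4.3  5.3] [0.49 0.15 0.05] 1.308 20.475
0.3 [-1.4  2.1  5.9] [0.26 0.35 0.06] 1.458 20.7417
0.45 [-3.4  1.3  6.4] [0.02 0.56 0.03] 1.608 21.0083
0.6 [-5.1 -0.3  6.1] [-0.19  0.89  0.02] 1.758 21.275
0.75 [-6.  -1.8  6.9] [-0.43  1.11 -0.04] 1.909 21.5417
0.9 [-8.2 -3.3  8.2] [-0.55  1.48 -0.09] 2.059 21.8083
1.05 [-11.4  -4.3   8.2] [-0.69  1.79 -0.08] 2.209 22.075
1.2 [-12.6  -4.1   9.5] [-0.79  2.11 -0.06] 2.359 22.3417
24.8583 [-0.59672499 -0.05748244  0.23735167]
```

View pics/p5.png

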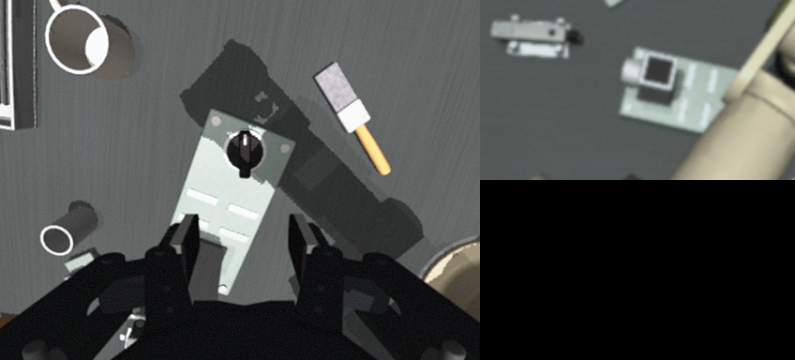

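The handle now stands upright in the turned wrist view at (245,152), about 1.2 rad from its starting direction, so it is off. The wand still lies in the cradle, and the robot is clear.

```bash
python3 -c "
from bench import finish_job
print(finish_job())"
```

```text
the job is handed in; nothing more can be done
None
```

The job is handed in, with no verdict returned: I held the thermometer on the cap for about 2 s, laid it centred in the cradle, and turned the switch clockwise to off, using about 25 s of the 61 s without touching the post or the other things.

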